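Square up a rack upright with the try square and hold it

TASK

The upright of the new gouge rack is pinned to its sill by one stiff dowel and leans in over the sill. Pick up the try square, stand its stock on the sill with the blade upright, and press it home into the corner so that it pushes the upright out just to square and no further: stock flat down on the sill and heel and blade edge against the upright. Let only the square push the upright, leave the tools and the carving around alone, and finish still gripping the square and pressing it firmly both down and against the upright, so that it holds the upright square.

Things in the scene. Friction and masses are not known exactly. Their poses are not given: they have to be found in the camera images.
- square: try square standing freely on its stock (can topple), ~0.24 kg. Dark wood stock with brass strip on top: 150 long (own y), 24 wide (x), 34 high. Steel blade 3 thick (x), 30 wide, rises at the +y end, its outer edge flush with the stock's end, to 170 above the underside. Centre of mass at y +24, z 50. Stock clear of the blade from y -75 to +45. Origin: underside, middle of the stock; z up
- heel (a point): the outer corner (heel) of the try square: underside of the stock, mid-width, at the +y end, 75 mm along the square's +y from its origin, below the outer edge of the blade
- sill: light wood sill, fixed, 45 wide (x), 40 high, y -260 to +30, on a 12 mm plywood board on the bench, so its top is 52 above the bench. Origin: underside, mid-width, straight below the inside corner; y points along it to the upright, z up. Battens flank it 24 below its top. Toggle clamp: foot on the sill at y -238, arm and handle to x +175, up to 40 above the sill's top. Top free from y -225 to 0
- corner (a point): the inside corner: on top of the sill at mid-width, in the plane of the upright's inner face when the upright is square (40 mm above the sill's origin)
- upright: light wood upright, 45 wide (x), 30 thick (y), 220 tall, over the slotted end of the sill (2 mm gap below); its inner face looks along the sill to -y. Origin: on its dowel, 20 below the sill's top and 15 behind the inner face; z points up along it, its top end at z 242
- lean (a joint): lean of the upright about its dowel, rad: 0 square to the sill, positive leans in over the sill (starts 0.035 to 0.085), negative out past square (stop at -0.06). Stiff: turns at about 0.35 N m (about 2 N at the tip of the square's blade, 17 N at the level of the sill's top) and stays where it is left
- mallet: turned wooden carving mallet standing on its head, 78 across, 200 tall, origin under its centre; leave it alone
- figure: small carved wooden bear, 60 across, 90 tall, origin under its centre; leave it alone
- gouge: carving gouge with a wooden handle lying on the bench, 220 long along its x, 27 wide, origin on the bench 90 mm from the handle's end; leave it alone

How it is judged:
On the way:
1. the try square is carried in the gripper, clear of the bench (height (world z) of heel above 0.03 m and contact force between the fingers and square above 1 N), for 0.2 s.
At the end, for the whole second after the job is handed in: Upright square within 0.014 rad; square gripped (over 3 N), pressing sill over 4 N and upright over 1 N; heel within 3 mm of the corner along the sill, 2 mm in height, 14 mm across; square upright within 0.02 rad, along the sill within 0.05 rad, at rest (under 10 mm/s) (value of joint lean between -0.014 and 0.014 rad and contact force between square and upright above 1 N and contact force between square and sill above 4 N and contact force between the fingers and square above 3 N and y of heel in the frame of corner between -0.003 and 0.003 m and z of heel in the frame of corner between -0.002 and 0.002 m and x of heel in the frame of corner between -0.014 and 0.014 m and angle between square's own z axis and vertical below 0.02 rad and angle between the y axis of square and the y axis of sill, either way round below 0.05 rad and linear speed of square below 0.01 m/s); the arm keeps its last pose, push and grip.
It fails at once if the upright is pushed out past square by more than 0.03 rad (value of joint lean below -0.03 rad).
It fails at once if the gripper or arm itself pushes the upright (contact force between any of the fingers, the arm and upright above 1 N).
It fails at once if a bystander (mallet, carved bear or gouge) is moved by more than 20 mm (distance of any of mallet, figure, gouge from where it was at the start of the episode above 0.02 m).
It also fails if it takes over 61 s, if anything falls off the work surface, if the arm or the gripper's body presses on something with over 40 N, if the wrist force passes 120 N, or if a joint passes its speed limit or range.

ROBOT

A 7-joint arm with a two-finger parallel gripper is mounted at the origin on the work surface. World frame = base frame: x ahead of the robot, y to its left, z up, the work surface at z = 0. Lengths are in m, angles in rad, forces in N, time in s.
With the tool pointing down it reaches from about 0.4 to 0.85 m from the base axis. Payload 4.5 kg.
Tool frame: the origin (TCP) lies between the finger pads; the fingertips stand 19 mm ahead of it and the grasp point (between the pads) is the TCP; z points along the fingers, y is the direction in which the jaws open and shut (so a half turn about z gives the same grasp; the last joint's range is limited). The gripper opens to 88 mm and grips with 3 to 60 N. Pads are 18 mm wide; open, the fingers measure 123 mm over their backs; the gripper's body (75 mm by 187 mm) begins 45 mm behind the grasp point.
Start: joints at [1.19, 0.689, -0.195, 1.565, 0.157, 0.902, -0.215], TCP at [0.252, -0.572, 0.258] pointing down, gripper open.
Joint ranges: [-3.01, 3.01], [-0.46, 2.08], [-1.47, 1.51], [0.13, 2.56], [-1, 4.14], [0.04, 2.09], [-2.66, 2.66]. Speed limits (rad/s): [2.57, 2.57, 3.14, 3.14, 3.14, 3.14, 3.14].

INTERFACE

Orientations are given as a unit quaternion [x, y, z, w].
In Python, from plant import status, snapshot, finish_job, cut_out, tip_of gives the robot as it stands. The module is installed in compiled form; this text tells all that it offers.
- The arm moves only by the tool carry_out, never from a script. Its arguments are lists of equal length, an entry for each row: "linear": the shift along the world's x, y, z in m, a list of three; "roll": the turn about the world's z in rad. A call has 1 to 8 rows; each row is the pose to reach, as a shift and turn from the pose measured when the call began; what a row does not reach only later rows make up. A row lasts 1/12 s, in which the tool goes at most 41.7 mm and 7.16 degrees, less where a joint would pass 70% of its speed; a pose out of reach is approached as far as the arm can. A call with a gripper value outside its range is refused whole. "gripper" is the opening, from 0 (shut) to 1 (fully open), set as the call begins (left out, the last holds). The fingers move at their own pace and stop on an object; "grip_force" is the grip in N (left out, the last holds). Time passes only in rows, so rows that repeat a pose let the fingers close. It gives the time, the measured TCP pose, the force and the opening at its end, in the units of the state.
- status.get_state(): the state, without advancing time (a new reading comes with each control period).
- snapshot(name): name is "scene" or "top" or "wrist"; returns a dict with "img" (400x640x3 uint8, red, green, blue), "range_z" (400x640 float32, m along the optical axis (not along the pixel's ray), 0 where there is no reading), "fx", "fy", "cx", "cy" (pixels), "world_from_camera" (4x4, takes a point from camera to world coordinates). Camera axes: x right, y down, z forward; pixel columns grow to the right and rows downward; lengths in m; the calibration is good to about 2 mm. A picture is of the moment at which its call begins.
- finish_job(): hands the job in, once; it reports no verdict.
Trained networks look in a picture, given as the dict that the camera call returned (one of the last four; its "shot" number tells which), for a name from the list of things; names that differ only in an ending like _2 or _b are one class to them, and where a whole thing is asked for, a point or a joint stands for the part that bears it (a point fixed in the world has none). Each returns a list of dicts, best first, with "confidence" (0 to 1); they miss things now and then, are a little off and sometimes report something else, mostly with a low value. They report only what shows in the picture. A call takes as long as a camera call.
- cut_out(picture, query): "region" (400x640 bool, what is visible of it) and "pixel" ([column, row] in pixels, amid what is visible of it).
- tip_of(picture, query): "pixel" ([column, row] in pixels: a listed point, or the origin of a listed thing).
The state is a dict: "clock": time; "q": joint angles; "qd": joint speeds; "joint_torque": joint torques, N m; "tool_pos": TCP position; "eef_rot": TCP orientation; "contact_force": force on the tool from outside, world axes, zero at the start; "moment": the same for the moment, N m; "opening": opening from 0.0 (shut) to 1.0 (fully open).
Only numpy, scipy, OpenCV 4.12 (cv2) and the standard library are available. Lean on these libraries where they do the work, as an engineer would, in place of code of your own. Each camera call takes 0.05 s, during which the arm holds its last target.

## Working session

There is one attempt and no reset: what is moved stays moved. The work goes in short steps, Python scripts to look and compute and a tool call to move; the robot and the scene stay as the last step left them, time stands still between calls to the robot, and variables do not carry over. Pictures are saved under pics/ and viewed, and the job is handed in when it is done.

Besides the shell and the picture viewer there is one more tool, called as name(argument=value, ...) on one line, values as JSON. carry_out: Moves the arm, as the interface text tells. Its arguments: {"type":"object","properties":{"linear":{"type":"array"},"roll":{"type":"array"},"gripper":{"type":"number"},"grip_force":{"type":"number"}},"required":["linear","roll"]}

```bash
mkdir -p pics; cat > h.py <<'E'
import numpy as np, cv2
from plant import status, snapshot, finish_job, cut_out, tip_of
def save(p,n): cv2.imwrite(f'pics/{n}.png',p['img'][:,:,::-1])
def pts(p,mask=None):
    z=p['range_z']; r,c=np.nonzero((z>0)&(mask if mask is not None else True))
    d=z[r,c]; P=np.stack([(c-p['cx'])/p['fx']*d,(r-p['cy'])/p['fy']*d,d,np.ones_like(d)],0)
    return (p['world_from_camera']@P)[:3].T,r,c
E
python3 - <<'E'
from h import *
s=status.get_state();print(s)
for n in ('scene','top'):
    p=snapshot(n);save(p,n+'0');np.savez(f'pics/{n}0.npz',**{k:p[k] for k in('img','range_z','fx','fy','cx','cy','world_from_camera')})
    print(n,p['fx'],p['world_from_camera'].round(3).tolist())
    for q in('square','sill','upright','mallet','figure','gouge'):
        for d in cut_out(p,q)[:2]:
            P,_,_=pts(p,d['region']); print(q,round(d['confidence'],2),d['pixel'],len(P),P.min(0).round(3) if len(P) else '',P.max(0).round(3)if len(P) else '')
    for q in('heel','corner','square','sill'):
        print(q,[(d['pixel'],round(d['confidence'],2)) for d in tip_of(p,q)[:2]])
E
```

```text
{'clock': 0.0, 'q': array([ 1.18979555,  0.6900013 , -0.19452694,  1.56635397,  0.15732468,
        0.90243163, -0.21512005]), 'qd': array([ 1.97739241e-04,  8.68780273e-05,  1.05946674e-03, -8.23788801e-04,
       -7.35157224e-04,  1.42316211e-04,  1.34161337e-03]), 'joint_torque': array([-4.88060759e-04, -5.27565408e+01, -1.26726497e+00, -1.53424680e+01,
       -5.27138938e-02,  6.62477381e-03,  1.80947609e-04]), 'tool_pos': array([ 0.25160535, -0.57147925,  0.25689685]), 'eef_rot': array([ 9.78559770e-01,  2.05961082e-01, -2.48809740e-04, -8.64583784e-04]), 'contact_force': array([-0.61388285, -0.17536641, -0.46550189]), 'moment': array([ 0.05460513, -0.01408736, -0.05592886]), 'opening': 0.9980898970081341}
scene 477.28625588209405 [[-0.504, 0.554, -0.663, 1.681], [0.864, 0.31, -0.397, 0.612], [-0.015, -0.773, -0.635, 1.113], [0.0, 0.0, 0.0, 1.0]]
heel []
corner []
square []
sill []
top 378.5791599787821 [[-0.017, -0.998, 0.062, 0.531], [-1.0, 0.017, -0.007, -0.054], [0.006, -0.062, -0.998, 1.231], [0.0, 0.0, 0.0, 1.0]]
square 0.88 [408.5, 202.5] 391 [ 0.553 -0.421 -0.001] [ 0.586 -0.271  0.173]
square 0.21 [213.9, 204.6] 536 [ 0.541  0.207 -0.003] [0.609 0.334 0.279]
sill 0.62 [268.5, 197.2] 1174 [ 0.551 -0.028  0.014] [0.657 0.225 0.067]
upright 0.62 [211.6, 205.6] 540 [ 0.541  0.207 -0.003] [0.612 0.32  0.279]
mallet 0.62 [173.4, 179.5] 760 [ 0.628  0.355 -0.003] [0.704 0.494 0.204]
mallet 0.53 [264.5, 200.1] 1185 [ 0.548 -0.028  0.01 ] [0.657 0.228 0.071]
figure 0.57 [392.0, 161.0] 287 [ 0.684 -0.325 -0.004] [ 0.742 -0.274  0.094]
gouge 0.89 [453.6, 201.9] 343 [ 0.517 -0.525 -0.004] [ 0.723 -0.467  0.027]
heel [([384.3, 206.0], 0.95)]
corner [([227.7, 210.3], 0.88), ([382.7, 205.9], 0.64)]
square [([406.9, 208.8], 0.89)]
sill [([229.0, 210.2], 0.69)]
```

View pics/scene0.png

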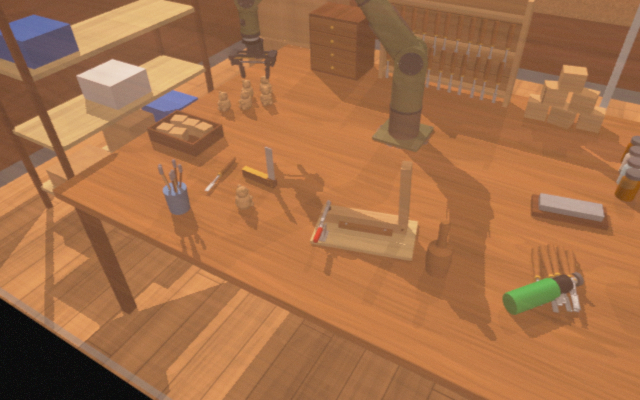

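View pics/top0.png

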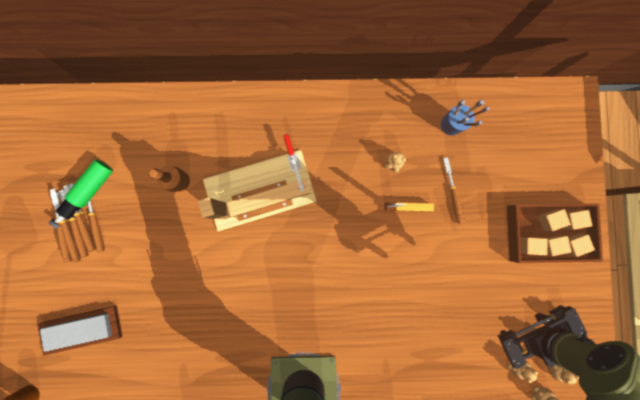

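The scene view shows the square at about (260,170), and the upright and sill at (400,200)/(365,230). In the top view the square is at (410,207) with its heel at (385,206). The sill runs from the clamp at (300,170) to the upright at (212,207). The bear is at (396,161) and the gouge at (452,190). Next I'll fit the geometry.

```bash
cat >> h.py <<'E'
def rect(P):
    (c,s,a)=cv2.minAreaRect(P[:,:2].astype(np.float32)*1000); return np.round(c,1),np.round(s,1),round(a,2)
E
python3 - <<'E'
from h import *
for n in('top','scene'):
    p=dict(np.load(f'pics/{n}0.npz'))
    P,r,c=pts(p)
    b=lambda x0,x1,y0,y1,z0,z1:P[(P[:,0]>x0)&(P[:,0]<x1)&(P[:,1]>y0)&(P[:,1]<y1)&(P[:,2]>z0)&(P[:,2]<z1)]
    bench=b(.5,.55,-.2,-.1,-.03,.03);print(n,'bench',np.median(bench[:,2]))
    S=b(.54,.60,-.44,-.26,.024,.045);print('stock',len(S),rect(S),np.median(S[:,2]))
    B=b(.54,.60,-.44,-.26,.06,.18);print('blade',len(B),rect(B),B[:,2].max())
    T=b(.5,.72,-.08,.3,.046,.058);print('silltop',len(T),rect(T),np.median(T[:,2]))
    U=b(.5,.72,.15,.34,.24,.29);print('uptop',len(U),rect(U),U[:,2].max())
    U=b(.5,.72,.15,.34,.07,.22);print('up',len(U),rect(U))
E
```

```text
top bench 0.00012186241197520431
stock 318 (array([ 568.6, -345.8]), array([149.8,  22.5]), 88.93) 0.03373255436813194
blade 41 (array([ 571.1, -286.3]), array([30.6,  3.1]), 87.15) 0.17344903446635662
silltop 1179 (array([631.8, 122.9]), array([111.6, 290.2]), 15.94) 0.052390419173611535
uptop 273 (array([567.7, 228.3]), array([45.2, 30.8]), 16.17) 0.2787667347662389
up 202 (array([566.6, 230.9]), array([44.9, 31. ]), 15.22)
scene bench nan
stock 0 (array([0., 0.]), array([0., 0.]), 0.0) nan
  return _methods._mean(a, axis=axis, dtype=dtype,
  ret = ret.dtype.type(ret / rcount)
Traceback (most recent call last):
ValueError: zero-size array to reduction operation maximum which has no identity
```

```bash
python3 - <<'E'
import cv2
t=cv2.imread('pics/top0.png')
a=cv2.resize(t[130:250,180:330],None,fx=5,fy=5,interpolation=cv2.INTER_CUBIC);cv2.imwrite('pics/t_sill.png',a)
a=cv2.resize(t[140:230,370:470],None,fx=6,fy=6,interpolation=cv2.INTER_CUBIC);cv2.imwrite('pics/t_sq.png',a)
E
```

```text
(no output)
```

View pics/t_sill.png

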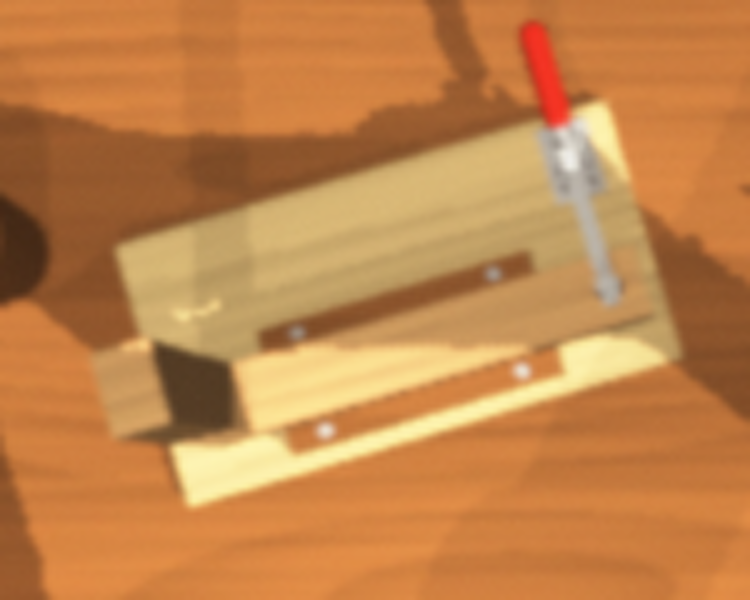

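View pics/t_sq.png

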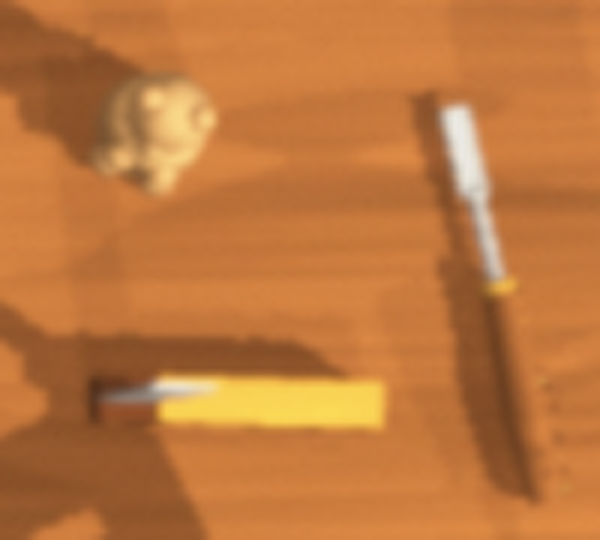

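carry_out(linear=[[0.04,0.028,0.01],[0.08,0.056,0.01],[0.12,0.084,0.01],[0.16,0.112,0.01],[0.2,0.14,0.01],[0.24,0.168,0.01],[0.28,0.196,0.01],[0.317,0.222,0.01]], roll=[0.12,0.24,0.36,0.48,0.6,0.72,0.84,0.96], gripper=1.0)

```text
clock: 1.77
tool_pos: [0.5256, -0.3801, 0.2679]
eef_rot: [0.771, 0.637, -0.0, 0.0]
contact_force: [0.7, 0.1, -0.9]
opening: 0.999
```

carry_out(linear=[[0.025,0.018,0.0],[0.043,0.031,0.0],[0.043,0.031,0.0],[0.043,0.031,0.0]], roll=[0.1,0.171,0.171,0.171])

```text
clock: 2.1
tool_pos: [0.5695, -0.3478, 0.2677]
eef_rot: [0.713, 0.701, 0.0, -0.0]
contact_force: [-0.3, -0.0, -0.4]
opening: 1.001
```

```bash
python3 - <<'E'
from h import *
s=status.get_state();print(s['tool_pos'],s['eef_rot'],s['q'],s['contact_force'])
p=snapshot('wrist');save(p,'w1')
print(p['world_from_camera'].round(3).tolist(),p['fx'])
P,r,c=pts(p)
b=lambda x0,x1,y0,y1,z0,z1:P[(P[:,0]>x0)&(P[:,0]<x1)&(P[:,1]>y0)&(P[:,1]<y1)&(P[:,2]>z0)&(P[:,2]<z1)]
S=b(.54,.60,-.44,-.26,.024,.045);print('stock',len(S),rect(S),np.median(S[:,2]))
B=b(.54,.60,-.44,-.26,.06,.18);print('blade',len(B),rect(B),B[:,2].max())
for q in('heel','square'): print(q,[(d['pixel'],round(d['confidence'],2)) for d in tip_of(p,q)[:2]])
p=dict(np.load('pics/top0.npz'));P,r,c=pts(p)
# sill frame fit
m=(abs(P[:,2]-.0524)<.004)&(P[:,0]>.5)&(P[:,0]<.72)&(P[:,1]>-.05)&(P[:,1]<.25);Q=P[m][:,:2]
for a in (15,15.5,16,16.5,17):
    t=np.radians(a);ex=np.array([np.cos(t),np.sin(t)]);ey=np.array([-ex[1],ex[0]])
    u=Q@ex;v=Q@ey; k=(v>v.min()+.07)&(v<v.max()-.05)
    lo=[];hi=[]
    for g in np.arange(v.min()+.07,v.max()-.05,.008):
        w=u[(v>=g)&(v<g+.008)]; lo.append(w.min());hi.append(w.max())
    x=np.arange(len(lo));print(a,np.median(lo),np.median(hi),np.polyfit(x*.008,lo,1)[0],np.polyfit(x*.008,hi,1)[0],v.min(),v.max())
E
```

```text
[ 0.56950489 -0.34775432  0.26766844] [ 7.13249130e-01  7.00910577e-01  1.98722868e-04 -4.53900371e-05] [ 0.71926404  0.76854233 -0.47817088  1.40376552  0.37500984  1.05968192
  0.15494908] [-0.3187946  -0.0442916  -0.42285632]
[[1.0, -0.015, -0.005, 0.571], [-0.016, -0.952, -0.306, -0.268], [-0.0, 0.306, -0.952, 0.395], [0.0, 0.0, 0.0, 1.0]] 305.92226239486325
stock 2265 (array([ 569.8, -346.1]), array([150.5,  24. ]), 87.55) 0.03416728927190238
blade 199 (array([ 572.4, -285.9]), array([29.7,  3. ]), 87.66) 0.17293535189590414
heel [([322.4, 109.1], 0.93)]
square [([321.4, 163.3], 0.75)]
15 0.5867828518959564 0.6306015963180693 -0.01922445822278158 -0.013387701237755824 -0.19061316050275579 0.09935916076985433
15.5 0.586443862141893 0.63036206667228 -0.010467671537599407 -0.004911429758357342 -0.19577759409345608 0.09425225862750139
16 0.5860867948450197 0.6301735733622524 -0.0017100876987042378 0.0038594930899143115 -0.20105515844624602 0.0891381788107415
16.5 0.5859248152558103 0.629681541600839 0.0066088638209111615 0.013153825511606263 -0.20647114141775036 0.08401731077655264
17 0.585591992785307 0.6289093862914186 0.015477056869903876 0.021844098836743826 -0.21187140081245018 0.07889004449886192
```

View pics/w1.png

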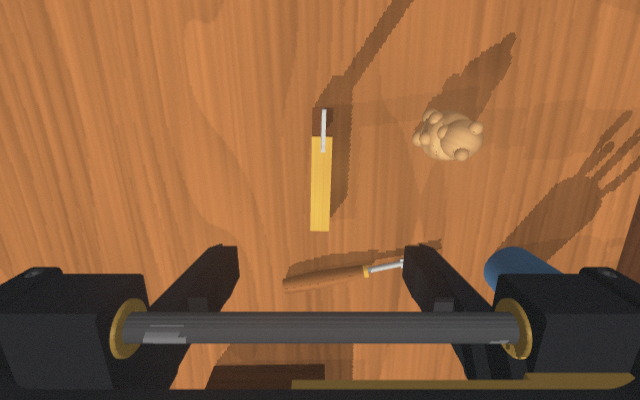

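```bash
python3 - <<'E'
from h import *
p=snapshot('scene');save(p,'s1')
a=cv2.resize(p['img'][0:230,180:450,::-1],None,fx=2.6,fy=2.6,interpolation=cv2.INTER_CUBIC);cv2.imwrite('pics/s1z.png',a)
p=snapshot('top')
a=cv2.resize(p['img'][130:400,250:480,::-1],None,fx=2.2,fy=2.2,interpolation=cv2.INTER_CUBIC);cv2.imwrite('pics/t1z.png',a)
E
```

```text
(no output)
```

View pics/s1z.png

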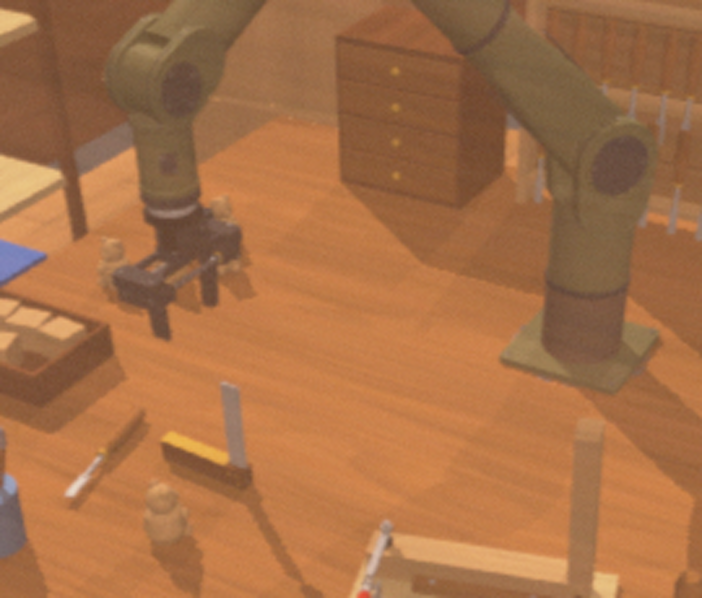

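View pics/t1z.png

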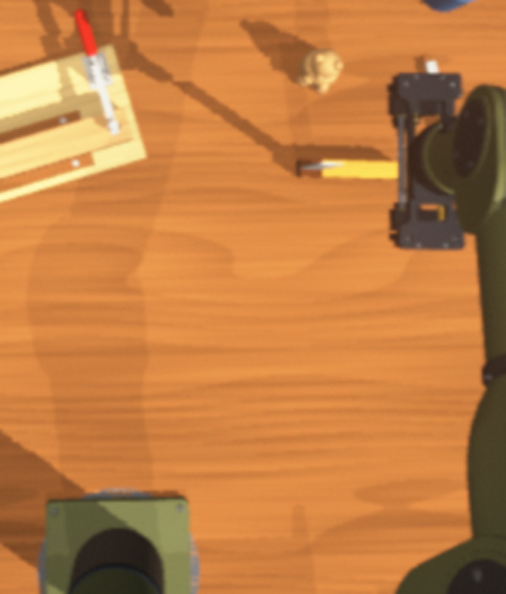

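carry_out(linear=[[0,-0.013,-0.04],[0,-0.013,-0.08],[0,-0.013,-0.12],[0,-0.013,-0.16],[0,-0.013,-0.19],[0,-0.013,-0.215],[0,-0.013,-0.235],[0,-0.013,-0.244]], roll=[-0.017,-0.017,-0.017,-0.017,-0.017,-0.017,-0.017,-0.017])

```text
clock: 3.02
tool_pos: [0.5646, -0.3642, 0.0209]
eef_rot: [0.721, 0.692, -0.002, -0.002]
contact_force: [-0.2, -0.1, 0.6]
opening: 0.998
```

carry_out(linear=[[0,0,0],[0,0,0],[0,0,0]], roll=[0,0,0])

```text
clock: 3.27
tool_pos: [0.565, -0.3651, 0.0222]
eef_rot: [0.722, 0.692, -0.002, -0.001]
contact_force: [-0.1, -0.0, -0.1]
opening: 0.997
```

```bash
python3 - <<'E'
from h import *
p=snapshot('wrist');save(p,'w2');print(status.get_state()['tool_pos'])
E
```

```text
[ 0.56514633 -0.3650321   0.02241789]
```

View pics/w2.png

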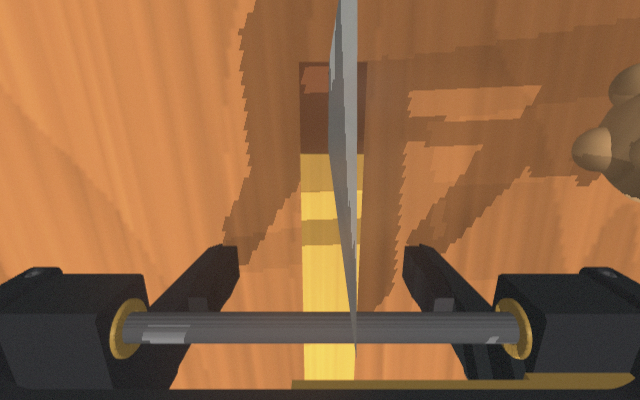

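The stock lies between the open fingers, about 10 px right of centre (330 against 320). I'll shift by 4 mm and close.

carry_out(linear=[[0.002,0,0.001],[0.004,0,0.001],[0.004,0,0.001],[0.004,0,0.001]], roll=[0,0,0,0])

```text
clock: 3.65
tool_pos: [0.5696, -0.3651, 0.024]
eef_rot: [0.722, 0.692, -0.002, -0.0]
contact_force: [0.1, -0.1, -0.2]
opening: 0.997
```

carry_out(linear=[[0,0,0],[0,0,0],[0,0,0],[0,0,0],[0,0,0],[0,0,0]], roll=[0,0,0,0,0,0], gripper=0.0, grip_force=45)

```text
clock: 4.15
tool_pos: [0.5696, -0.365, 0.0239]
eef_rot: [0.722, 0.692, -0.002, -0.0]
contact_force: [-0.0, 0.5, 0.4]
opening: 0.567
```

carry_out(linear=[[0,0,0],[0,0,0],[0,0,0],[0,0,0],[0,0,0],[0,0,0],[0,0,0]], roll=[0,0,0,0,0,0,0])

```text
clock: 4.73
tool_pos: [0.5696, -0.3651, 0.0239]
eef_rot: [0.722, 0.692, -0.002, -0.0]
contact_force: [-0.3, 0.2, 0.0]
opening: 0.266
```

carry_out(linear=[[0,0,0],[0,0,0.02],[0,0,0.05],[0,0,0.08],[0,0,0.12],[0,0,0.15],[0,0,0.15],[0,0,0.15]], roll=[0,0,0,0,0,0,0,0])

```text
clock: 5.4
tool_pos: [0.5702, -0.3655, 0.1754]
eef_rot: [0.722, 0.692, -0.001, 0.001]
contact_force: [-0.7, 0.1, -2.3]
opening: 0.268
```

```bash
python3 - <<'E'
from h import *
s=status.get_state();print(s['tool_pos'],s['eef_rot'],s['contact_force'],s['opening'])
for n in('wrist','top','scene'):
    p=snapshot(n);save(p,n+'3')
    P,r,c=pts(p);x,y,z=s['tool_pos']
    b=lambda x0,x1,y0,y1,z0,z1:P[(P[:,0]>x0)&(P[:,0]<x1)&(P[:,1]>y0)&(P[:,1]<y1)&(P[:,2]>z0)&(P[:,2]<z1)]
    S=b(x-.03,x+.03,y-.09,y+.12,z-.005,z+.025);print(n,'stock',len(S))
    if len(S)>20:
      print(rect(S),S.min(0),S.max(0))
      F=S[(S[:,1]>y+.03)&(S[:,1]<y+.06)]; 
      F=S[(S[:,2]>z)];A=np.c_[F[:,:2],np.ones(len(F))];print('plane',np.linalg.lstsq(A,F[:,2],rcond=None)[0],F[:,2].mean()-z, F.mean(0))
    B=b(x-.03,x+.03,y+.03,y+.13,z+.03,z+.18)
    if len(B)>20: print('blade',len(B),rect(B),B[:,2].max()-z)
    print([ (q,[(d['pixel'],round(d['confidence'],2)) for d in tip_of(p,q)[:2]]) for q in('heel','corner')])
E
```

```text
[ 0.57015691 -0.36552073  0.17538107] [ 0.72174963  0.69215208 -0.00135884  0.00105803] [-0.663462    0.09148637 -2.2886029 ] 0.26840389599967335
wrist stock 19402
(array([ 568.9, -343.6]), array([ 54.3, 144.8]), 8.74) [ 0.54298394 -0.41616932  0.17042731] [ 0.5983735  -0.27142193  0.2003717 ]
plane [-0.00071027 -0.02883289  0.17646397] 0.010198534780044455 [ 0.57143863 -0.33023082  0.18557961]
blade 5837 (array([ 570.2, -332.3]), array([ 6.4, 60. ]), 89.99) 0.071030806415115
[('heel', [([318.8, 75.2], 0.9)]), ('corner', [])]
top stock 218
(array([ 571.2, -315.7]), array([91. , 29.8]), 89.81) [ 0.55614018 -0.36117447  0.17070315] [ 0.58597779 -0.27016554  0.19877031]
plane [ 0.05058686 -0.02228746  0.14530122] 0.005643076296347249 [ 0.56729091 -0.31522067  0.18102415]
blade 217 (array([ 569.7, -302.8]), array([59. , 64.7]), 0.88) 0.17976789695381717
[('heel', [([393.8, 203.8], 0.67)]), ('corner', [([227.4, 208.8], 0.75)])]
scene stock 0
[('heel', []), ('corner', [])]
```

View pics/scene3.png

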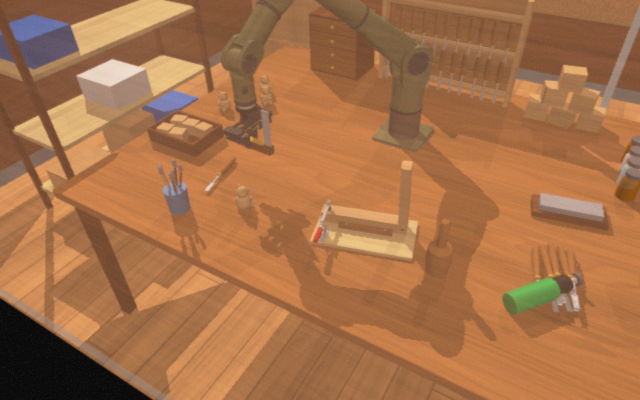

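View pics/wrist3.png

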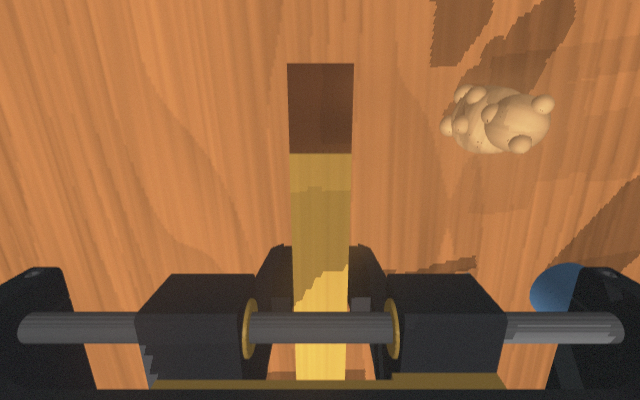

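```bash
cat >> h.py <<'E'
from scipy.spatial.transform import Rotation as R
def stock(p,s,name=''):
    "stock top/end in tool-yaw frame (a forward along tool x, b left)"
    P,r,c=pts(p); t=R.from_quat(s['eef_rot']).as_matrix()[:,0]; t=t[:2]/np.linalg.norm(t[:2]); n=np.array([-t[1],t[0]])
    d=P-s['tool_pos']; a=d[:,:2]@t; b=d[:,:2]@n; z=d[:,2]
    m=(a>.02)&(a<.12)&(abs(b)<.022)&(z>-.01)&(z<.03); a,b,z=a[m],b[m],z[m]
    A=np.c_[a,b,np.ones(len(a))]; w=np.ones(len(a),bool)
    for _ in range(6):
        k=np.linalg.lstsq(A[w],z[w],rcond=None)[0]; e=z-A@k; w=abs(e)<.002
    a,b=a[w],b[w]; g=np.arange(.025,.09,.005); mid=[];wd=[]
    for q in g:
        v=b[(a>=q)&(a<q+.005)]; mid.append((v.max()+v.min())/2 if len(v) else np.nan);wd.append(np.ptp(v) if len(v) else np.nan)
    ok=np.isfinite(mid); f=np.polyfit(g[ok],np.array(mid)[ok],1)
    print(name,'plane slope a,b,h',k.round(4),'end a',a.max().round(4),'mid slope/at0',f.round(4),'wid',np.nanmedian(wd).round(4),'yaw tool',np.degrees(np.arctan2(t[1],t[0])).round(2))
E
python3 - <<'E'
from h import *
p=snapshot('wrist');s=status.get_state();stock(p,s)
E
```

```text
plane slope a,b,h [-0.0426  0.0024  0.0118] end a 0.0938 mid slope/at0 [0.0017 0.0003] wid 0.024 yaw tool 87.62
```

carry_out(linear=[[0.001,0.015,0],[0.004,0.045,0],[0.006,0.08,0],[0.009,0.115,0],[0.011,0.15,0],[0.014,0.185,0],[0.016,0.22,0],[0.019,0.25,0]], roll=[0.02,0.05,0.08,0.11,0.14,0.17,0.2,0.22])

```text
clock: 6.57
tool_pos: [0.5879, -0.1105, 0.1736]
eef_rot: [0.639, 0.769, -0.001, -0.001]
contact_force: [0.6, -0.7, -2.9]
opening: 0.268
```

```bash
python3 - <<'E'
from h import *
s=status.get_state();print(s['tool_pos'],2*np.arctan2(s['eef_rot'][1],s['eef_rot'][0]),s['contact_force'],s['q'])
p=dict(np.load('pics/top0.npz'))
W=p['world_from_camera']
for px in((227.7,210.3),(227.4,208.8)):
    d=W[:3,:3]@np.array([(px[0]-p['cx'])/p['fx'],(px[1]-p['cy'])/p['fy'],1]);k=(.052-W[2,3])/d[2];print(W[:3,3]+k*d)
E
```

```text
[ 0.58786764 -0.11045626  0.17356413] 1.7542143897582394 [ 0.59907547 -0.7060504  -2.86785416] [ 0.36272649  0.79251675 -0.45188865  1.71531372  0.47486109  0.74840541
 -0.14371886]
[0.56577812 0.22602578 0.052     ]
[0.57045852 0.22694786 0.052     ]
```

carry_out(linear=[[0.002,0.03,0],[0.004,0.06,0],[0.007,0.095,0],[0.009,0.13,0],[0.012,0.16,0],[0.014,0.185,0],[0.016,0.2,0],[0.016,0.2,0]], roll=[0.03,0.05,0.07,0.095,0.095,0.095,0.095,0.095])

```text
clock: 7.23
tool_pos: [0.6031, 0.0971, 0.1742]
eef_rot: [0.599, 0.801, 0.001, -0.003]
contact_force: [0.0, 0.3, -3.0]
opening: 0.269
```

```bash
python3 - <<'E'
from h import *
s=status.get_state();print(s['tool_pos'],2*np.arctan2(s['eef_rot'][1],s['eef_rot'][0]),s['contact_force'],s['q'])
p=snapshot('wrist');save(p,'w4');stock(p,s)
np.savez('pics/w4.npz',**{k:p[k] for k in('img','range_z','fx','fy','cx','cy','world_from_camera')})
print([ (q,[(d['pixel'],round(d['confidence'],2)) for d in tip_of(p,q)[:2]]) for q in('heel','corner')])
P,r,c=pts(p)
t=np.radians(15.95);ex=np.array([np.cos(t),np.sin(t)]);ey=np.array([-ex[1],ex[0]])
u=P[:,:2]@ex;v=P[:,:2]@ey;z=P[:,2]
m=(abs(z-.053)<.004)&(u>.57)&(u<.65)
print('top z',np.median(z[m]),m.sum())
for g in np.arange(-.1,.1,.01):
    w=m&(v>=g)&(v<g+.01)
    if w.sum()>5: print(g.round(3),w.sum(),u[w].min().round(4),u[w].max().round(4),v[w].max().round(4))
m=(z>.07)&(abs(u-.608)<.02)&(v>.03)
print(m.sum())
for h in np.arange(.07,.28,.02):
    w=m&(z>=h)&(z<h+.02)
    if w.sum()>5: print('up',h.round(3),w.sum(),np.median(v[w]).round(4),v[w].min().round(4))
p=snapshot('scene');save(p,'s4')
E
```

```text
[0.60307617 0.09709023 0.17419257] 1.857954824076917 [ 0.03454642  0.25604389 -2.96938842] [ 0.01905414  0.8054503  -0.45358157  1.67652472  0.46280245  0.76923259
 -0.36399199]
 plane slope a,b,h [-0.0367 -0.001   0.0121] end a 0.0938 mid slope/at0 [0.0021 0.0002] wid 0.024 yaw tool 106.45
[('heel', [([318.6, 69.6], 0.59), ([328.1, 30.0], 0.17)]), ('corner', [([325.6, 29.5], 0.96)])]
top z 0.05260433896770783 2193
-0.08 9 0.6315 0.6318 -0.0722
-0.06 11 0.6315 0.6319 -0.0511
-0.05 11 0.6313 0.6321 -0.0402
-0.04 12 0.6315 0.6319 -0.0301
-0.03 14 0.6311 0.6321 -0.0206
-0.02 26 0.6307 0.6319 -0.0104
-0.01 25 0.6305 0.6321 -0.0004
-0.0 28 0.6306 0.6319 0.01
0.01 33 0.6302 0.632 0.0195
0.02 29 0.6303 0.6318 0.0294
0.03 219 0.5876 0.6321 0.04
0.04 896 0.5871 0.6321 0.05
0.05 869 0.587 0.6319 0.0588
1956
up 0.07 391 0.0572 0.0564
up 0.09 541 0.0563 0.0556
up 0.11 767 0.0553 0.0546
up 0.13 257 0.0548 0.0541
```

View pics/w4.png

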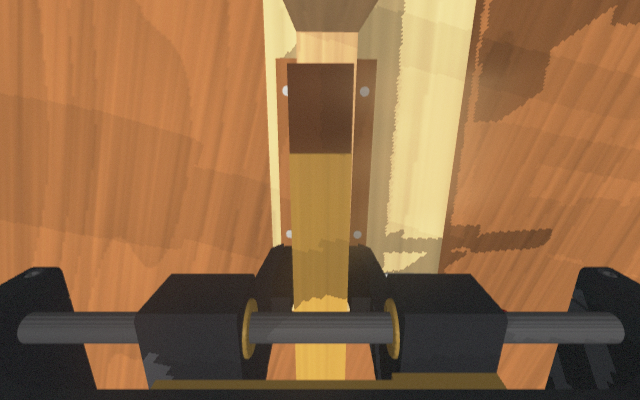

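View pics/s4.png

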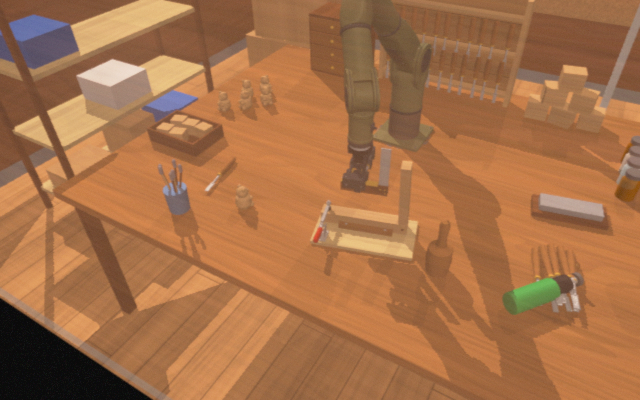

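The wrist view shows the square in line with the sill (stock at columns 288–353) and the upright ahead of it (inside corner at about row 30, network pixel (326,30)). The lean comes out at about 0.045 and the heel is 38 mm short of the corner. Next I'll lower it.

carry_out(linear=[[0.002,0.001,-0.02],[0.002,0.001,-0.045],[0.002,0.001,-0.065],[0.002,0.001,-0.08],[0.002,0.001,-0.088],[0.002,0.001,-0.09],[0.002,0.001,-0.09]], roll=[-0.009,-0.009,-0.009,-0.009,-0.009,-0.009,-0.009])

```text
clock: 8.02
tool_pos: [0.6055, 0.0877, 0.0832]
eef_rot: [0.607, 0.795, -0.003, -0.001]
contact_force: [0.7, 0.9, -2.4]
opening: 0.267
```

```bash
cat >> h.py <<'E'
t_=np.radians(15.95);EX=np.array([np.cos(t_),np.sin(t_)]);EY=np.array([-EX[1],EX[0]])
def st():
    s=status.get_state(); f=s['contact_force']; x=s['tool_pos'][:2]
    Rm=R.from_quat(s['eef_rot']).as_matrix()
    print('t',round(s['clock'],2),'u,v,z mm',(x@EX*1e3).round(2),(x@EY*1e3).round(2),(s['tool_pos'][2]*1e3).round(2),'F u,v,z',(f[:2]@EX).round(2),(f[:2]@EY).round(2),f[2].round(2),'yaw',np.degrees(np.arctan2(Rm[1,0],Rm[0,0])).round(2),'tilt v',(-Rm[:2,2]@EY).round(4),'open',round(s['opening'],3),'M',s['moment'].round(2))
    return s
E
python3 -c "
from h import *
s=st();stock(snapshot('wrist'),s)"
```

```text
t 8.02 u,v,z mm 606.28 -82.03 83.24 F u,v,z 0.9 0.7 -2.38 yaw 105.29 tilt v 0.0014 open 0.267 M [-0.09 -0.1  -0.02]
 plane slope a,b,h [-0.043   0.0048  0.0121] end a 0.0938 mid slope/at0 [0.0017 0.0002] wid 0.024 yaw tool 105.29
```

carry_out(linear=[[0.003,0,-0.002],[0.003,0,-0.004],[0.003,0,-0.005],[0.003,0,-0.005]], roll=[0.01,0.01,0.01,0.01])

```text
clock: 8.4
tool_pos: [0.6091, 0.0881, 0.0791]
eef_rot: [0.603, 0.798, -0.002, -0.001]
contact_force: [0.1, 0.0, -2.9]
opening: 0.272
```

```bash
python3 -c "
from h import *
s=st()"
```

```text
t 8.4 u,v,z mm 609.83 -82.64 79.12 F u,v,z 0.11 -0.01 -2.88 yaw 105.87 tilt v 0.0013 open 0.272 M [-0.13 -0.16  0.05]
```

carry_out(linear=[[0,0,-0.001],[0,0,-0.002],[0,0,-0.003],[0,0,-0.004],[0,0,-0.004]], roll=[0,0,0,0,0])

```text
clock: 8.82
tool_pos: [0.6091, 0.0881, 0.0758]
eef_rot: [0.603, 0.798, -0.002, -0.0]
contact_force: [-0.9, -1.1, 4.7]
opening: 0.266
```

```bash
python3 -c "
from h import *
s=st();stock(snapshot('wrist'),s)"
```

```text
t 8.82 u,v,z mm 609.83 -82.63 75.83 F u,v,z -1.19 -0.85 4.7 yaw 105.86 tilt v 0.0017 open 0.266 M [-0.16  0.19  0.06]
 plane slope a,b,h [-0.0398  0.001   0.0121] end a 0.0938 mid slope/at0 [0.0019 0.0002] wid 0.024 yaw tool 105.86
```

```bash
python3 -c "
from h import *
s=status.get_state();p=snapshot('wrist');save(p,'w5');P,r,c=pts(p)
x=P[:,:2];u=x@EX;v=x@EY;z=P[:,2]
for nm,m in (('bench',(abs(z)<.01)),('silltop',(abs(z-.052)<.006)&(u>.588)&(u<.63))):
    A=np.c_[u[m],v[m],np.ones(m.sum())]
    print(nm,m.sum(),np.linalg.lstsq(A,z[m],rcond=None)[0],v[m].min(),v[m].max(),np.median(z[m]))
m=(abs(u-.609)<.02)&(v>.03)&(z>.07)
for h in np.arange(.07,.28,.02):
    w=m&(z>=h)&(z<h+.02)
    if w.sum()>5: print('up',h.round(3),w.sum(),np.median(v[w]).round(4))
p=snapshot('scene');cv2.imwrite('pics/s5.png',cv2.resize(p['img'][120:280,290:470,::-1],None,fx=4,fy=3.7,interpolation=cv2.INTER_CUBIC)) 
p=snapshot('top');cv2.imwrite('pics/t5.png',cv2.resize(p['img'][130:250,180:330,::-1],None,fx=5,fy=5,interpolation=cv2.INTER_CUBIC)) 
"
```

```text
bench 106972 [-0.00056588  0.00062949  0.00090467] -0.239279050676109 0.05457044951755985 0.0005445842831079406
silltop 10876 [9.99793953e-05 1.65979972e-04 5.25268396e-02] -0.17032912220323887 0.03977268977737847 0.05257296567362331
```

View pics/s5.png

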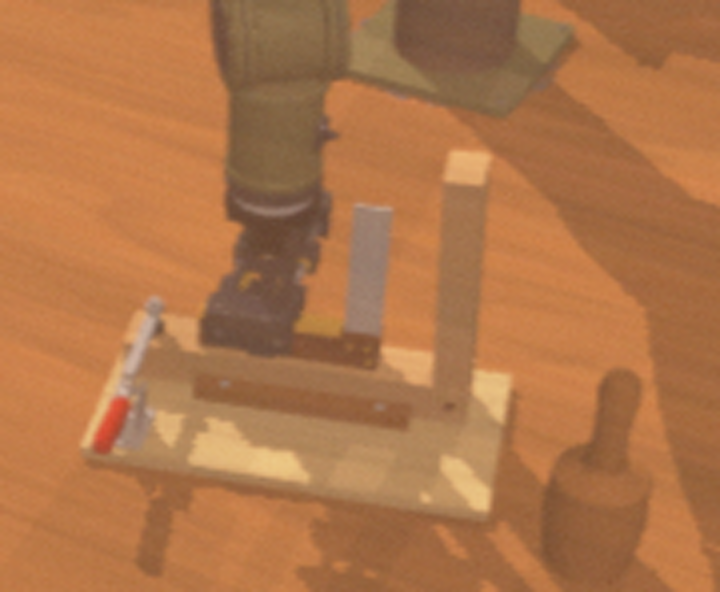

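View pics/w5.png

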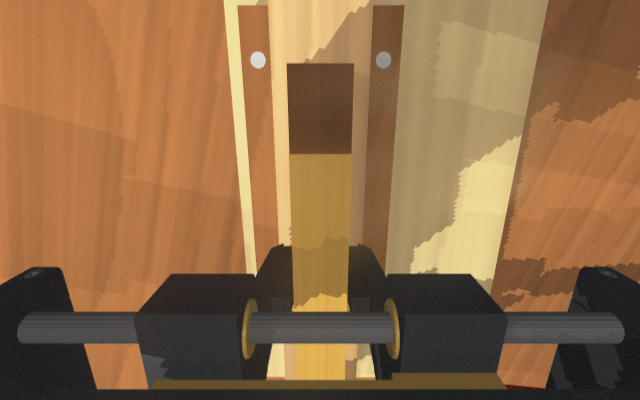

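```bash
python3 -c "
from h import *
s=st();p=snapshot('wrist');P,r,c=pts(p)
d=P[:,:2]-s['tool_pos'][:2];a=d@EY;b=d@EX;z=P[:,2]
m=(abs(b)<.008)&(z>.06)&(z<.11)
for g in np.arange(-.02,.11,.005):
    w=m&(a>=g)&(a<g+.005)
    if w.sum()>5: print(g.round(3),w.sum(),np.median(z[w]).round(4))
"
```

```text
t 9.02 u,v,z mm 609.8 -82.61 75.81 F u,v,z -2.12 -0.35 5.96 yaw 105.86 tilt v 0.0015 open 0.266 M [-0.21  0.34 -0.01]
-0.01 271 0.0865
-0.005 344 0.0866
0.0 354 0.0866
0.005 369 0.0866
0.01 376 0.0866
0.015 404 0.0866
0.02 401 0.0866
0.025 426 0.0866
0.03 430 0.0865
0.035 462 0.0866
0.04 472 0.0866
0.045 491 0.0866
0.05 511 0.0865
0.055 529 0.0866
0.06 574 0.0852
0.065 568 0.0846
0.07 560 0.0846
0.075 605 0.0846
0.08 659 0.0846
0.085 638 0.0846
0.09 508 0.0846
```

The stock sits flat on the sill: its brass top is level at 86.6 mm along its length, and the dark end is 2 mm lower by design. Next I'll slide it toward the corner.

carry_out(linear=[[-0.0011,0.004,0],[-0.0022,0.008,0],[-0.0033,0.012,0],[-0.0044,0.016,0],[-0.0055,0.02,0],[-0.0066,0.024,0],[-0.0066,0.024,0]], roll=[0,0,0,0,0,0,0])

```text
clock: 9.65
tool_pos: [0.6021, 0.1141, 0.0758]
eef_rot: [0.602, 0.798, -0.001, -0.001]
contact_force: [-1.1, 2.1, 1.0]
opening: 0.267
```

```bash
python3 -c "
from h import *
s=st()"
```

```text
t 9.65 u,v,z mm 610.25 -55.78 75.83 F u,v,z -0.47 2.29 0.99 yaw 105.96 tilt v 0.0001 open 0.267 M [ 0.2  -0.03  0.01]
```

carry_out(linear=[[-0.0006,0.002,-0.0005],[-0.0011,0.004,-0.001],[-0.0017,0.006,-0.001],[-0.0022,0.008,-0.001],[-0.0022,0.008,-0.001]], roll=[0,0,0,0,0])

```text
clock: 10.07
tool_pos: [0.601, 0.1205, 0.0758]
eef_rot: [0.603, 0.798, -0.002, 0.001]
contact_force: [0.1, -4.3, 7.3]
opening: 0.266
```

```bash
cat > look.py <<'E'
from h import *
import sys
s=st();p=snapshot('wrist');P,r,c=pts(p)
d=P[:,:2]-s['tool_pos'][:2];t=R.from_quat(s['eef_rot']).as_matrix()[:2,0];a=d@t;b=d@np.array([t[1],-t[0]]);z=P[:,2]
m=(abs(b)<.008)
pr=[np.median(z[m&(abs(z-.0866)<.006)&(a>=g)&(a<g+.01)]).round(4) for g in(0,.02,.04,.065,.08)];print('stock z',pr)
u=P[:,:2]@EX;v=P[:,:2]@EY
w=m&(abs(z-.0846)<.001);print('heel end v',(v[w].max()*1e3).round(1), 'by tcp',((s['tool_pos'][:2]@EY+.0938)*1e3).round(1))
m=(abs(u-.609)<.021)&(v>.03)&(z>.06)&(v<.07)&(z<.26)&(a>.096)
if m.sum()>50:
    ff=np.polyfit(z[m],v[m],1);w=abs(v[m]-np.polyval(ff,z[m]))<.001;ff=np.polyfit(z[m][w],v[m][w],1)
    print('upright face n',w.sum(),'z',z[m].min(),z[m].max(),'lean',-ff[0].round(4),'v at .032: ',np.polyval(ff,.032).round(4))
if len(sys.argv)>1: save(p,sys.argv[1])
p=snapshot('top');P,r,c=pts(p)
m=(P[:,2]>.255)&(P[:,2]<.29)&(abs(P[:,:2]@EX-.609)<.035)&(P[:,:2]@EY>.03)&(P[:,:2]@EY<.11);v=P[m][:,:2]@EY
if m.sum()>20: print('up top(topcam): v',v.min().round(4),v.max().round(4),'mean',v.mean().round(4),'zslope',m.sum(), 'slope', np.linalg.lstsq(np.c_[P[m][:,:2]@EX,v,np.ones(m.sum())],P[m][:,2],rcond=None)[0][:2].round(3))
E
python3 look.py w6
```

```text
t 10.07 u,v,z mm 610.99 -49.28 75.8 F u,v,z -1.12 -4.15 7.31 yaw 105.89 tilt v 0.0029 open 0.266 M [-0.86 -0.23 -0.05]
stock z [np.float64(0.0866), np.float64(0.0866), np.float64(0.0866), np.float64(0.0846), np.float64(0.0846)]
heel end v 57.0 by tcp 44.5
upright face n 4678 z 0.060055837687730707 0.11580496522200362 lean 0.0462 v at .032:  0.0593
up top(topcam): v 0.0482 0.0792 mean 0.0618 zslope 248 slope [0.039 0.187]
```

View pics/w6.png

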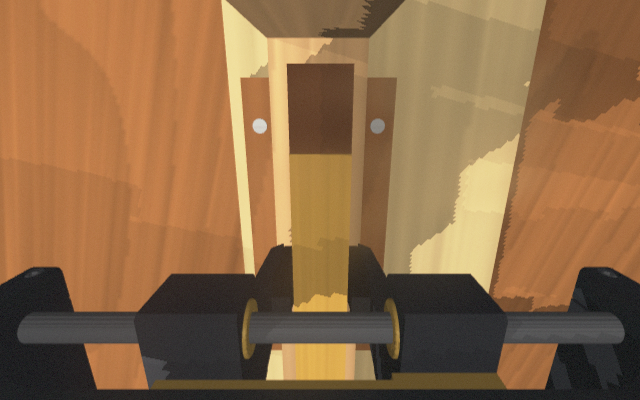

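The wrist depth gives a lean of 0.046 and puts the corner at v = 59.3 mm. The heel is at 44.5 mm with the stock flat. I'll keep sliding.

carry_out(linear=[[-0.0006,0.002,-0.0005],[-0.0011,0.004,-0.0005],[-0.0017,0.006,-0.0005],[-0.0022,0.008,-0.0005],[-0.0025,0.009,-0.0005]], roll=[0,0,0,0,0])

```text
clock: 10.58
tool_pos: [0.5994, 0.128, 0.0758]
eef_rot: [0.603, 0.798, -0.002, 0.002]
contact_force: [2.0, -5.5, 6.0]
opening: 0.27
```

```bash
python3 look.py w7
```

```text
t 10.58 u,v,z mm 611.49 -41.64 75.83 F u,v,z 0.42 -5.81 6.02 yaw 105.83 tilt v 0.0055 open 0.27 M [-1.18 -0.34 -0.03]
stock z [np.float64(0.0866), np.float64(0.0866), np.float64(0.0866), np.float64(0.0846), np.float64(0.0847)]
heel end v 57.2 by tcp 52.2
upright face n 9610 z 0.06009562442190572 0.14518099640519666 lean 0.04 v at .032:  0.0592
up top(topcam): v 0.0492 0.0804 mean 0.0632 zslope 246 slope [0.002 0.174]
```

carry_out(linear=[[-0.0006,0.002,-0.0005],[-0.0011,0.004,-0.0005],[-0.0014,0.005,-0.0005],[-0.0014,0.005,-0.0005]], roll=[0,0,0.001,0.001])

```text
clock: 11.02
tool_pos: [0.5987, 0.1314, 0.0758]
eef_rot: [0.603, 0.798, -0.003, 0.003]
contact_force: [0.9, -4.6, 6.7]
opening: 0.266
```

```bash
python3 look.py w8
```

```text
t 11.02 u,v,z mm 611.74 -38.17 75.81 F u,v,z -0.41 -4.7 6.66 yaw 105.82 tilt v 0.0081 open 0.266 M [-0.99 -0.18  0.01]
stock z [np.float64(0.0865), np.float64(0.0866), np.float64(0.0866), np.float64(0.0846), np.float64(0.0846)]
heel end v 58.3 by tcp 55.6
upright face n 1400 z 0.06015730000150463 0.10838713207913955 lean 0.0199 v at .032:  0.0592
up top(topcam): v 0.0536 0.0845 mean 0.0675 zslope 256 slope [0.057 0.184]
```

carry_out(linear=[[-0.0005,0.001,-0.0005],[-0.0007,0.002,-0.0005],[-0.001,0.003,-0.0005],[-0.001,0.003,-0.0005]], roll=[0,0,0.001,0.001])

```text
clock: 11.45
tool_pos: [0.5984, 0.1325, 0.0758]
eef_rot: [0.603, 0.798, -0.003, 0.004]
contact_force: [1.2, -5.8, 5.8]
opening: 0.268
```

```bash
python3 look.py w9
```

```text
t 11.45 u,v,z mm 611.81 -37.0 75.82 F u,v,z -0.42 -5.88 5.83 yaw 105.8 tilt v 0.011 open 0.268 M [-0.94 -0.16  0.04]
stock z [np.float64(0.0865), np.float64(0.0866), np.float64(0.0866), np.float64(0.0846), np.float64(0.0846)]
heel end v 58.6 by tcp 56.8
up top(topcam): v 0.0552 0.0866 mean 0.0693 zslope 250 slope [0.06  0.145]
```

carry_out(linear=[[-0.0005,0.001,-0.0005],[-0.0007,0.002,-0.0005],[-0.001,0.003,-0.0005],[-0.001,0.003,-0.0005]], roll=[0,0,0.002,0.002])

```text
clock: 11.88
tool_pos: [0.5982, 0.1339, 0.0758]
eef_rot: [0.603, 0.798, -0.004, 0.005]
contact_force: [-0.3, -5.9, 5.1]
opening: 0.263
```

```bash
python3 look.py w10
```

```text
t 11.88 u,v,z mm 611.92 -35.65 75.81 F u,v,z -1.96 -5.62 5.05 yaw 105.84 tilt v 0.0136 open 0.263 M [-0.83 -0.19  0.07]
stock z [np.float64(0.0866), np.float64(0.0866), np.float64(0.0865), np.float64(0.0846), np.float64(0.0847)]
heel end v 58.9 by tcp 58.1
up top(topcam): v 0.0569 0.0877 mean 0.0709 zslope 251 slope [0.052 0.148]
```

View pics/w10.png

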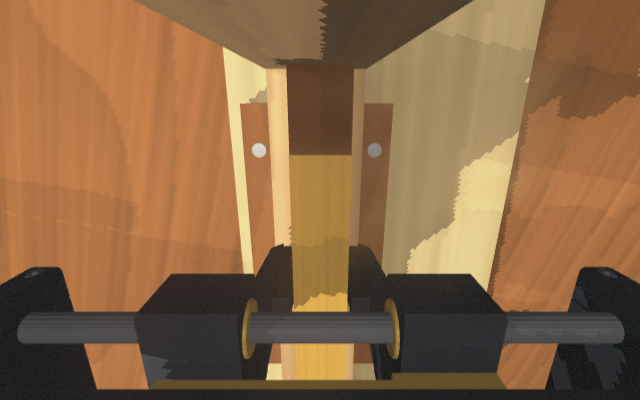

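```bash
python3 - <<'E'
s=open('look.py').read()
s=s.replace("&(a>.096)","&((abs(b)>.0145)|(a>.098))&(a>.085)")
s=s.replace("print('upright face n',w.sum(),","print('upright face n',w.sum(),'resid',np.std(v[m][w]-np.polyval(ff,z[m][w])).round(5),")
open('look.py','w').write(s)
E
python3 look.py
```

```text
t 11.98 u,v,z mm 611.92 -35.66 75.82 F u,v,z -1.04 -5.45 6.85 yaw 105.84 tilt v 0.0135 open 0.268 M [-0.85 -0.15 -0.  ]
stock z [np.float64(0.0866), np.float64(0.0866), np.float64(0.0866), np.float64(0.0846), np.float64(0.0846)]
heel end v 59.0 by tcp 58.1
upright face n 2675 resid 0.00011 z 0.060187412855168654 0.14538249259576047 lean 0.0081 v at .032:  0.0592
up top(topcam): v 0.0567 0.0879 mean 0.0708 zslope 255 slope [0.057 0.157]
```

carry_out(linear=[[-0.0005,0.001,-0.0005],[-0.0007,0.002,-0.001],[-0.0008,0.0025,-0.001],[-0.0008,0.0025,-0.001]], roll=[0,0,0.002,0.002])

```text
clock: 12.42
tool_pos: [0.5981, 0.1339, 0.0758]
eef_rot: [0.603, 0.798, -0.005, 0.007]
contact_force: [-0.1, -7.4, 10.4]
opening: 0.264
```

```bash
python3 look.py
```

```text
t 12.42 u,v,z mm 611.89 -35.62 75.79 F u,v,z -2.16 -7.05 10.44 yaw 105.84 tilt v 0.0174 open 0.264 M [-1.06  0.04  0.02]
stock z [np.float64(0.0866), np.float64(0.0866), np.float64(0.0866), np.float64(0.0846), np.float64(0.0846)]
heel end v 58.9 by tcp 58.2
upright face n 2557 resid 0.00011 z 0.06000513534944493 0.14506237859923546 lean 0.0079 v at .032:  0.0592
up top(topcam): v 0.0566 0.0889 mean 0.0711 zslope 245 slope [0.043 0.111]
```

carry_out(linear=[[-0.0005,0.0015,0.0],[-0.0009,0.003,0.0],[-0.001,0.0035,0.0]], roll=[0,0,0.001])

```text
clock: 12.77
tool_pos: [0.5978, 0.1352, 0.0759]
eef_rot: [0.603, 0.798, -0.006, 0.008]
contact_force: [1.8, -7.8, 4.5]
opening: 0.269
```

```bash
python3 look.py
```

```text
t 12.77 u,v,z mm 611.94 -34.3 75.91 F u,v,z -0.43 -7.98 4.47 yaw 105.82 tilt v 0.0207 open 0.269 M [-1.18 -0.36 -0.02]
stock z [np.float64(0.0867), np.float64(0.0867), np.float64(0.0866), np.float64(0.0846), np.float64(0.0846)]
heel end v 59.3 by tcp 59.5
upright face n 2511 resid 0.00011 z 0.060099861057939824 0.1450868528041772 lean -0.0007 v at .032:  0.0592
up top(topcam): v 0.0588 0.0905 mean 0.0734 zslope 243 slope [0.049 0.101]
```

carry_out(linear=[[-0.0007,0.0024,-0.0005],[-0.0007,0.0025,-0.0006],[-0.0007,0.0025,-0.0006],[-0.0007,0.0025,-0.0006]], roll=[0,0,0,0])

```text
clock: 13.2
tool_pos: [0.5978, 0.1352, 0.0758]
eef_rot: [0.604, 0.797, -0.007, 0.01]
contact_force: [0.8, -7.8, 8.7]
opening: 0.265
```

```bash
python3 look.py w12; python3 -c "
from h import *
p=snapshot('scene');cv2.imwrite('pics/s12.png',cv2.resize(p['img'][120:280,290:470,::-1],None,fx=4,fy=3.7,interpolation=cv2.INTER_CUBIC));st()"
```

```text
t 13.2 u,v,z mm 611.92 -34.28 75.78 F u,v,z -1.39 -7.71 8.74 yaw 105.72 tilt v 0.0245 open 0.265 M [-1.2  -0.09  0.08]
stock z [np.float64(0.0865), np.float64(0.0866), np.float64(0.0866), np.float64(0.0846), np.float64(0.0846)]
heel end v 59.4 by tcp 59.5
upright face n 2396 resid 0.0001 z 0.06000978433235868 0.1446808703101076 lean -0.0007 v at .032:  0.0592
up top(topcam): v 0.0589 0.0902 mean 0.0737 zslope 240 slope [0.065 0.124]
t 13.35 u,v,z mm 611.98 -34.31 75.81 F u,v,z -1.38 -7.13 7.69 yaw 105.72 tilt v 0.0245 open 0.272 M [-1.23 -0.12  0.12]
```

View pics/s12.png

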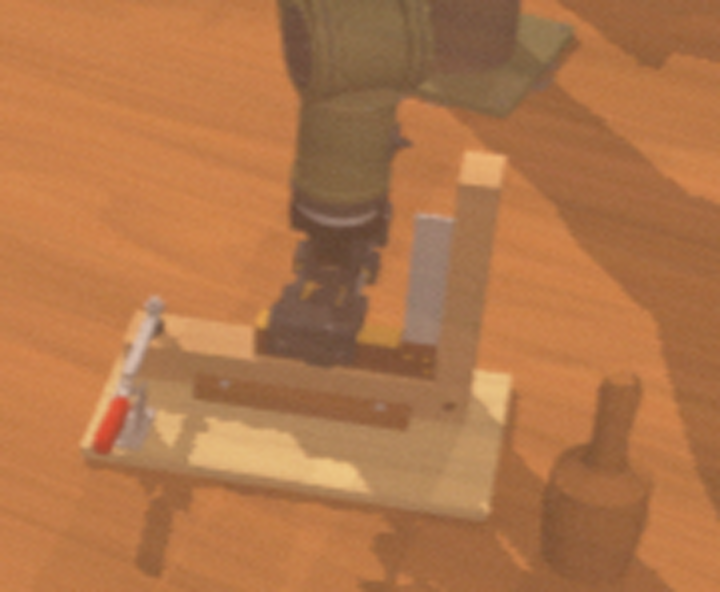

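carry_out(linear=[[-0.0008,0.0028,-0.0005],[-0.0009,0.0032,-0.0006],[-0.0009,0.0034,-0.0006],[-0.0009,0.0034,-0.0006],[-0.0009,0.0034,-0.0006],[-0.0009,0.0034,-0.0006]], roll=[0.002,0.002,0.002,0.002,0.002,0.002])

```text
clock: 13.85
tool_pos: [0.5978, 0.1353, 0.0757]
eef_rot: [0.604, 0.797, -0.009, 0.012]
contact_force: [0.3, -9.5, 8.2]
opening: 0.272
```

```bash
python3 look.py w13;python3 look.py
```

```text
t 13.85 u,v,z mm 611.93 -34.22 75.75 F u,v,z -2.3 -9.22 8.2 yaw 105.71 tilt v 0.0295 open 0.272 M [-1.44 -0.24  0.05]
stock z [np.float64(0.0866), np.float64(0.0865), np.float64(0.0865), np.float64(0.0846), np.float64(0.0846)]
heel end v 59.4 by tcp 59.6
upright face n 2241 resid 9e-05 z 0.06008056811300283 0.14438155064315597 lean -0.0006 v at .032:  0.0592
up top(topcam): v 0.0591 0.0896 mean 0.0743 zslope 227 slope [0.058 0.095]
t 13.95 u,v,z mm 611.95 -34.2 75.76 F u,v,z -0.95 -9.06 7.62 yaw 105.71 tilt v 0.0295 open 0.269 M [-1.4  -0.21  0.05]
stock z [np.float64(0.0865), np.float64(0.0865), np.float64(0.0866), np.float64(0.0846), np.float64(0.0846)]
heel end v 59.4 by tcp 59.6
upright face n 2257 resid 9e-05 z 0.0600586052399755 0.14439416996244228 lean -0.0007 v at .032:  0.0592
up top(topcam): v 0.0592 0.0902 mean 0.0742 zslope 229 slope [0.084 0.067]
```

View pics/w13.png

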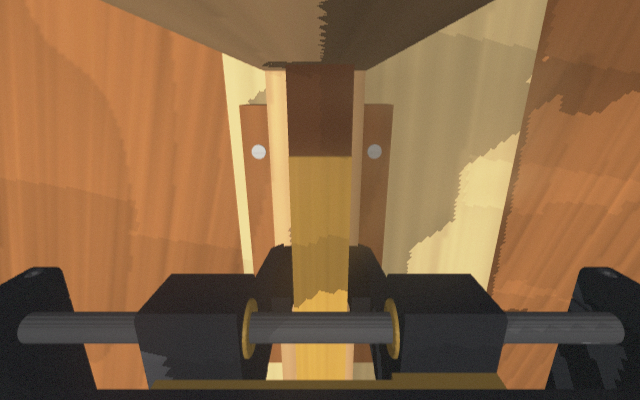

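The stock end meets the upright at row 65 and lies flat along the sill. The upright is square and a harder push doesn't move it, so I'm handing in.

```bash
python3 -c "
from h import *
print(finish_job());st()"
```

```text
the job is handed in; nothing more can be done
None
the job is handed in; nothing more can be done
```

I gripped the try square by its stock, set it flat on the sill short of the corner, and slid it home until it pushed the upright out to square. The job is handed in with the gripper still holding it there; no verdict was reported.

Last checks before handing in, at about 14 s of the 61 s allowed:

| Check | Measured | Limit |
|---|---|---|
| Lean of the upright (was 0.046) | −0.0007 rad, unchanged when I pushed harder | ±0.014 rad |
| Heel to corner along the sill | about 0.4 mm | 3 mm |
| Heel across the sill | about 3 mm | 14 mm |
| Square to sill, direction | within about 0.01 rad | 0.05 rad |
| Stock on the sill | flat to within 0.1 mm along its length | 2 mm in height |
| Force on the sill | about 10 N | over 4 N |
| Force on the upright | about 4–6 N, estimated | over 1 N |

- **Upright force:** this is the least certain figure. The wrist read 9 N along the sill in total, and I took off my estimate of the friction.
- **Gripper tilt:** the gripper tilted about 0.03 rad during the pressing calls, but the stock stayed flat on the sill.
- **Tilt across the sill:** I last checked the square's sideways tilt when I set it down (about 0.001 rad), not at the very end.
- **Bystanders:** I did not measure the mallet, bear and gouge again at the end. I saw no contact with them.

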